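Stand the blue-capped reagent cartridge on the reader's narrow ledge

ROBOT

A 6-joint arm with a two-finger parallel gripper is mounted at the origin on the work surface. World frame = base frame: x ahead of the robot, y to its left, z up, the work surface at z = 0. Lengths are in m, angles in rad, forces in N, time in s.
With the tool pointing down it reaches from about 0.35 to 0.775 m from the base axis. Payload 5.5 kg.
Tool frame: the origin (TCP) lies on the mounting face of the last link; the fingertips stand 173 mm ahead of it and the grasp point (between the pads) lies 155 mm ahead of it; z points along the fingers, y is the direction in which the jaws open and shut (so a half turn about z gives the same grasp; the last joint's range is limited). The gripper opens to 85 mm and grips with 20 to 120 N. Pads are 22 mm wide; open, the fingers measure 114 mm over their backs; the gripper's body (76 mm by 85 mm) begins 54 mm behind the grasp point. The pads swing forward as they close: fully open they stand 13 mm farther back than shut.
Start: joints at [-1.28, 0.313, 0.046, 1.304, 0, 1.431], TCP at [0.24, -0.522, 0.405] pointing down, gripper open.
Joint ranges: [-2.76, 2.76], [-0.86, 1.69], [-1.03, 1.26], [-2.2, 2.34], [-1.47, 1.5], [-3.14, 3.14]. Speed limits (rad/s): [2.57, 2.57, 3.14, 3.14, 3.14, 3.14].

INTERFACE

Orientations are given as a unit quaternion [w, x, y, z].
In Python, from workcell import * gives the robot as it stands. The module is installed in compiled form; this text tells all that it offers.
- The arm moves only by the shell command python3 -m crank 'ROWS' [FORCE]. ROWS is JSON, a list of rows, each a list of 7 numbers: the shift along the tool's x, y, z in mm, then the turn, a rotation vector about the tool's x, y, z in degrees, then the opening, from 0 (shut) to 1 (fully open). A call has exactly 8 rows; each row shifts and turns the commanded pose from where the row before left it, along the tool's axes as they then stand; what a row does not reach is not made up. A row lasts 1/8 s, in which the tool goes at most 62.5 mm and 10.7 degrees, less where a joint would pass 70% of its speed; a pose out of reach is approached as far as the arm can. A call with a gripper value outside its range is refused whole. The fingers move at their own pace and stop on an object; FORCE is the grip in N (left out, the last holds). Time passes only in rows, so rows that do not move let the fingers close, or fill a call up. It gives the time, the measured TCP pose, the force and the opening at its end, in the units of the state.
- get_state(): the state, without advancing time (a new reading comes with each control period).
- read_camera(name): name is "side" or "top"; returns the picture (420x560x3 uint8, blue, green, red); there is no depth.
- calibration(name): a dict with "fx", "fy", "cx", "cy" (pixels), "extrinsics" (4x4, takes a point from world to camera coordinates). Camera axes: x right, y down, z forward; pixel columns grow to the right and rows downward; lengths in m; the calibration is good to about 2 mm. A picture is of the moment at which its call begins. calibration takes no time and is no camera call.
- hand_in(): hands the job in, once; it reports no verdict.
The state is a dict: "clock": time; "joint_pos": joint angles; "qvel": joint speeds; "tau": joint torques, N m; "tcp_pos": TCP position; "orientation": TCP orientation; "wrist_force": force on the tool from outside, world axes, zero at the start; "ft_torque": the same for the moment, N m; "finger_gap": finger opening in m.
Only numpy, scipy, OpenCV 4.12 (cv2) and the standard library are available. Lean on these libraries where they do the work, as an engineer would, in place of code of your own. Each camera call takes 0.05 s, during which the arm holds its last target.

TASK

Pick up the reagent cartridge with the blue cap and stand it upright on top of the narrow raised ledge of the code-reading station, centred on the ledge with its long sides running along it (the cap may be at either end). Set it down gently, do not drop it, and let go. Leave the green-capped and orange-capped cartridges standing where they are.

Things in the scene. Friction and masses are not known exactly. Their poses are not given: they have to be found in the camera images.
- cartridge_blue: Loose white plastic reagent cartridge 84 long (its x) x 34 wide (its y) x 62 mm tall, with a round screw cap in blue, 28 mm across, on top, 24 mm from the middle towards +x; cap top 79 mm above the underside. Patch on top and side stripes in the cap's colour. About 0.15 kg. Origin: centre of the underside, z up. Starts upright on the table. This is the one to place.
- cartridge_green: Loose white plastic reagent cartridge 84 long (its x) x 34 wide (its y) x 62 mm tall, with a round screw cap in green, 28 mm across, on top, 24 mm from the middle towards +x; cap top 79 mm above the underside. Patch on top and side stripes in the cap's colour. About 0.15 kg. Origin: centre of the underside, z up. Starts upright on the table. Bystander.
- cartridge_orange: Loose white plastic reagent cartridge 84 long (its x) x 34 wide (its y) x 62 mm tall, with a round screw cap in orange, 28 mm across, on top, 24 mm from the middle towards +x; cap top 79 mm above the underside. Patch on top and side stripes in the cap's colour. About 0.15 kg. Origin: centre of the underside, z up. Starts upright on the table. Bystander.
- ledge_top (a point): Middle of the level top of the code-reading station's ledge, 80 mm above the table: a dark steel bar 110 long (x) x 28 wide (y) x 12 mm on a 14 mm web and a grey base 80 mm wide. White reader head, 40 x 60 mm, past the -x end: face 78 mm from here, top 40 mm above the ledge. Long sides free. z up, any yaw. Fixed. A fixed 100 mm tall blue tube rack stands farther from the robot than all this.

How it is judged:
At the end, for the whole second after the job is handed in: The blue-capped cartridge stands upright (within 10 degrees) and at rest on the ledge, its underside within 6 mm of the ledge's top, its middle within 20 mm along and 12 mm across the ledge of the ledge's middle, its long sides within 12 degrees of the ledge's direction (either way round) (x of cartridge_blue in the frame of ledge_top between -0.02 and 0.02 m and y of cartridge_blue in the frame of ledge_top between -0.012 and 0.012 m and z of cartridge_blue in the frame of ledge_top between -0.006 and 0.006 m and angle between the x axis of cartridge_blue and the x axis of ledge_top, either way round below 0.21 rad and angle between cartridge_blue's own z axis and vertical below 0.17 rad and linear speed of cartridge_blue below 0.02 m/s and angular speed of cartridge_blue below 0.1 rad/s); the robot touches nothing.
It fails at once if the blue-capped cartridge is dropped (falls at over 0.5 m/s, as from more than about 13 mm, with no finger on it) (linear speed of cartridge_blue above 0.5 m/s and contact force between the fingers and cartridge_blue below 0.05 N).
It fails at once if the green-capped cartridge is moved by more than 15 mm (distance of cartridge_green from where it was at the start of the episode above 0.015 m).
It fails at once if the orange-capped cartridge is moved by more than 15 mm (distance of cartridge_orange from where it was at the start of the episode above 0.015 m).
It also fails if it takes over 32 s, if anything falls off the work surface, if the arm or the gripper's body presses on something with over 40 N, if the wrist force passes 120 N, or if a joint passes its speed limit or range.

## Working session

There is one attempt and no reset: what is moved stays moved. The work goes in short steps, Python scripts to look and compute and a shell command to move; the robot and the scene stay as the last step left them, time stands still between calls to the robot, and variables do not carry over. Pictures are saved under pics/ and viewed, and the job is handed in when it is done.

```bash
mkdir -p pics; python3 - <<'E'
from workcell import *
import cv2,numpy as np
s=get_state();print({k:np.round(v,4).tolist() for k,v in s.items()})
for n in("top","side"):
    cv2.imwrite(f"pics/{n}0.png",read_camera(n));c=calibration(n);print(n,c["fx"],c["fy"],c["cx"],c["cy"],np.round(c["extrinsics"],4).tolist())
E
```

```text
{'clock': 0.0, 'joint_pos': [-1.2796, 0.314, 0.045, 1.3036, 0.0, 1.4312], 'qvel': [0.0003, -0.0014, 0.0001, 0.0017, 0.0007, 0.0001], 'tau': [0.0011, -48.063, 29.8531, 0.0193, -0.0001, 0.0], 'tcp_pos': [0.2401, -0.5223, 0.4038], 'orientation': [-0.0009, 0.9769, 0.2137, -0.0001], 'wrist_force': [0.061, -0.3449, -0.4411], 'ft_torque': [-0.0303, 0.0374, -0.0254], 'finger_gap': 0.0855}
top 459.6278170195991 459.6278170195991 278.94172733142767 218.32679801575057 [[0.0104, -0.9996, 0.0276, -0.0152], [-0.9941, -0.0133, -0.1081, 0.552], [0.1084, -0.0263, -0.9938, 0.8767], [0.0, 0.0, 0.0, 1.0]]
side 478.4943334074192 478.4943334074192 283.61209052983713 210.57541684398976 [[0.9772, -0.2113, 0.0219, -0.5554], [-0.1428, -0.7294, -0.669, 0.1544], [0.1574, 0.6506, -0.7429, 0.9826], [0.0, 0.0, 0.0, 1.0]]
```

View pics/top0.png

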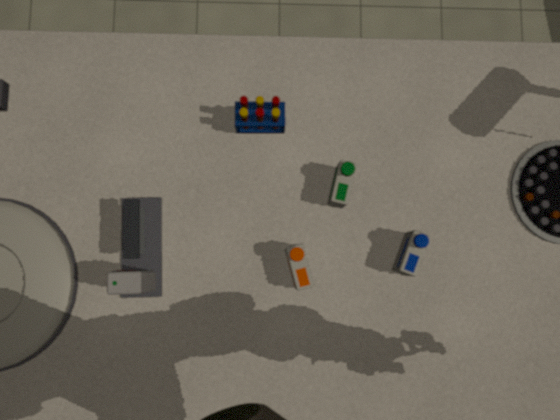

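View pics/side0.png

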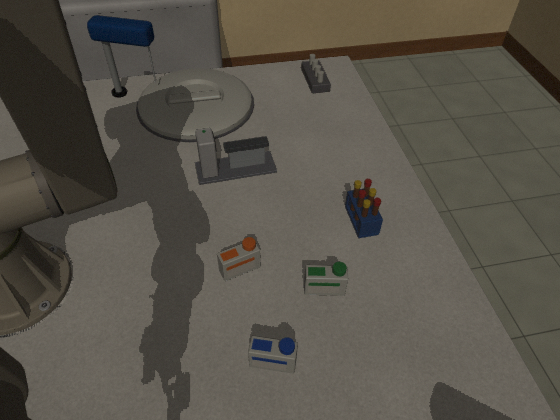

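The top view shows the blue cartridge around (413,253), green (343,183), orange (300,266), and the station's dark ledge around (131,228) with its reader head at (127,283). I'll enlarge these areas next.

```bash
python3 - <<'E'
import cv2,numpy as np
t=cv2.imread("pics/top0.png");s=cv2.imread("pics/side0.png")
a=cv2.resize(t[220:290,385:445],None,fx=6,fy=6,interpolation=2); b=cv2.resize(t[185:305,90:180],None,fx=4,fy=4,interpolation=2)
c=np.zeros((480,740,3),np.uint8);c[:420,:360]=a;c[:480,370:730]=b
c=np.clip(c*1.8,0,255).astype(np.uint8);cv2.imwrite("pics/topz.png",c)
a=cv2.resize(s[325:385,240:310],None,fx=5,fy=5,interpolation=2); b=cv2.resize(s[120:190,190:285],None,fx=4,fy=4,interpolation=2)
c=np.zeros((300,740,3),np.uint8);c[:300,:350]=a;c[:280,355:735]=b
cv2.imwrite("pics/sidez.png",np.clip(c*1.8,0,255).astype(np.uint8))
E
```

```text
(no output)
```

View pics/topz.png

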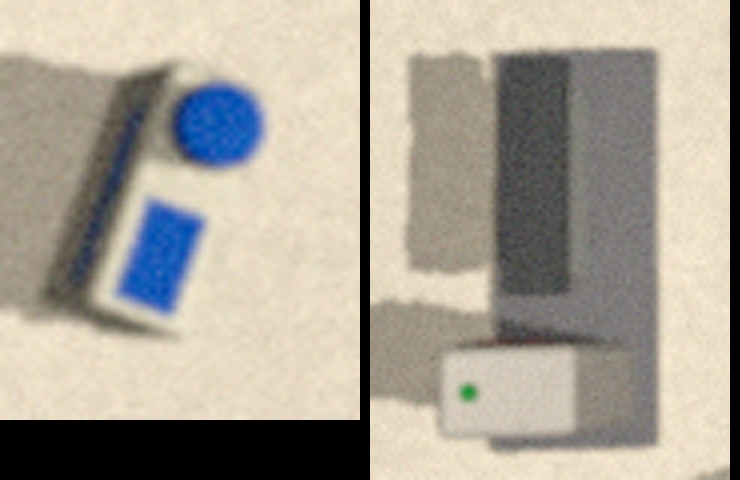

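View pics/sidez.png

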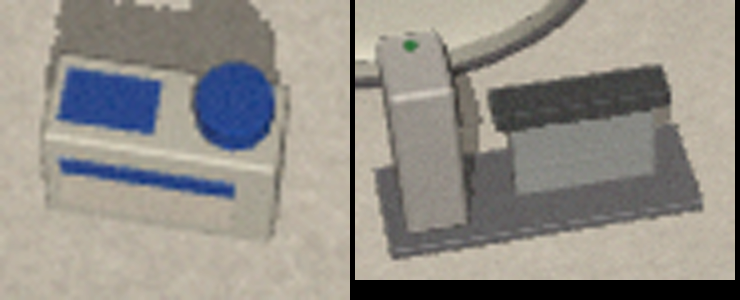

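```bash
cat > h.py <<'E'
from workcell import *
import cv2,numpy as np
def inv(n,u,v,z):
    c=calibration(n);E=np.array(c["extrinsics"]);R,t=E[:3,:3],E[:3,3]
    d=R.T@np.array([(u-c["cx"])/c["fx"],(v-c["cy"])/c["fy"],1]);o=-R.T@t
    return o+d*(z-o[2])/d[2]
def proj(n,P):
    c=calibration(n);E=np.array(c["extrinsics"]);q=np.atleast_2d(P)@E[:3,:3].T+E[:3,3]
    return np.c_[c["fx"]*q[:,0]/q[:,2]+c["cx"],c["fy"]*q[:,1]/q[:,2]+c["cy"]]
def box(x,y,yaw,x0,x1,y0,y1,z0,z1):
    R=np.array([[np.cos(yaw),-np.sin(yaw)],[np.sin(yaw),np.cos(yaw)]])
    return np.array([[*(R@[a,b]+[x,y]),z] for z in(z0,z1) for a,b in((x0,y0),(x1,y0),(x1,y1),(x0,y1))])
def draw(img,n,P,crop,k,col):
    q=(proj(n,P)+.5-[crop[0],crop[1]])*k
    q=q.round().astype(int)
    for i in range(4):
        for a,b in((i,(i+1)%4),(i+4,(i+1)%4+4),(i,i+4)): cv2.line(img,tuple(map(int,q[a])),tuple(map(int,q[b])),col,1)
E
python3 - <<'E'
from h import *
cap=inv("top",421.0,240.3,.079);pt=inv("top",411.2,262.3,.062)
cs=inv("side",240+235/5-.5,325+95/5-.5,.079);ps=inv("side",240+110/5-.5,325+101/5-.5,.062)
for a,b in((cap,pt),(cs,ps)):
    d=(a-b)[:2];L=np.linalg.norm(d);d/=L;print(a,b,L,np.degrees(np.arctan2(d[1],d[0])),a[:2]-.024*d)
print("ledge top")
for u,v in((498,55),(570,55),(570,294),(498,296)):print(inv("top",(u-370)/4+90-.5,v/4+185-.5,.08))
print("ledge side far corners, head")
for u,v in((490,90),(660,67)):print(inv("side",(u-355)/4+190-.5,v/4+120-.5,.08))
for u,v in((442,350),(576,346),(576,437),(442,437)):print(inv("top",(u-370)/4+90-.5,v/4+185-.5,.12))
print("base")
for u,v in((657,50),(657,445)):print(inv("top",(u-370)/4+90-.5,v/4+185-.5,.01))
E
```

```text
[ 0.50903853 -0.27382457  0.079     ] [ 0.46809723 -0.25984253  0.062     ] 0.04326300486126474 -18.85577058074978 [ 0.48632649 -0.26606808]
[ 0.51217977 -0.27543359  0.079     ] [ 0.47088335 -0.26064902  0.062     ] 0.0438631670655381 -19.697933365046026 [ 0.48958418 -0.26734412]
ledge top
[0.58029322 0.28522684 0.08      ]
[0.58077753 0.25210771 0.08      ]
[0.47025034 0.24736098 0.08      ]
[0.46897979 0.27998281 0.08      ]
ledge side far corners, head
[0.47442633 0.27681846 0.08      ]
[0.58131497 0.27921747 0.08      ]
[0.44466232 0.29053193 0.12      ]
[0.44697733 0.23289746 0.12      ]
[0.40786854 0.23123147 0.12      ]
[0.40735779 0.28865389 0.12      ]
base
[0.59438632 0.22826737 0.01      ]
[0.39809184 0.22082721 0.01      ]
```

```bash
python3 - <<'E'
from h import *
x,y,w=.5262,.2658,np.radians(2.2)
outs=[]
for n,cr in(("top",(90,185,185,305)),("side",(190,120,285,190))):
    k=4 if n=="top" else 4
    im=cv2.imread(f"pics/{n}0.png")[cr[1]:cr[3],cr[0]:cr[2]];im=np.clip(cv2.resize(im,None,fx=k,fy=k,interpolation=2)*1.6,0,255).astype(np.uint8)
    draw(im,n,box(x,y,w,-.055,.055,-.014,.014,.068,.08),cr,k,(0,0,255))
    draw(im,n,box(x,y,w,-.118,-.078,-.03,.03,.01,.12),cr,k,(0,255,0));outs.append(im)
c=np.zeros((480,770,3),np.uint8)
c[:480,:380]=outs[0];c[:280,385:765]=outs[1];cv2.imwrite("pics/ov.png",c)
bx,by,bw=.488,-.2667,np.radians(-19.2);outs=[]
for n,cr in(("top",(385,220,445,290)),("side",(240,325,310,385))):
    k=5
    im=cv2.imread(f"pics/{n}0.png")[cr[1]:cr[3],cr[0]:cr[2]];im=np.clip(cv2.resize(im,None,fx=k,fy=k,interpolation=2)*1.6,0,255).astype(np.uint8)
    draw(im,n,box(bx,by,bw,-.042,.042,-.017,.017,0,.062),cr,k,(0,0,255));outs.append(im)
c=np.zeros((360,700,3),np.uint8)
c[:350,:300]=outs[0];c[:300,310:660]=outs[1];cv2.imwrite("pics/ov2.png",c)
E
```

```text
(no output)
```

View pics/ov.png

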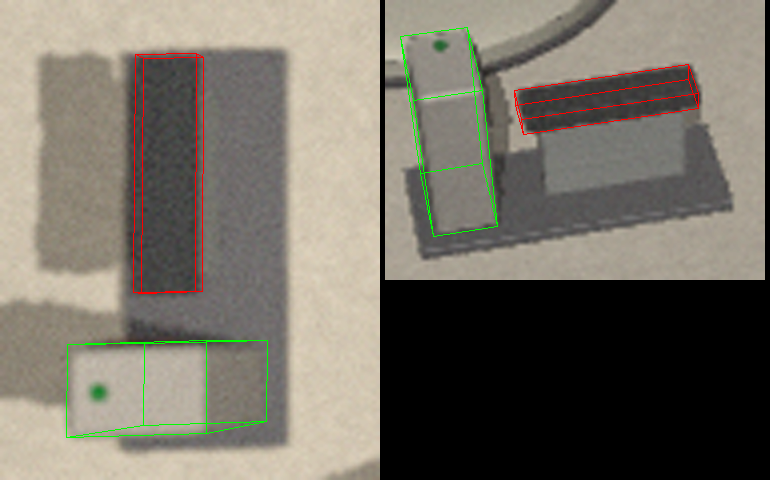

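View pics/ov2.png

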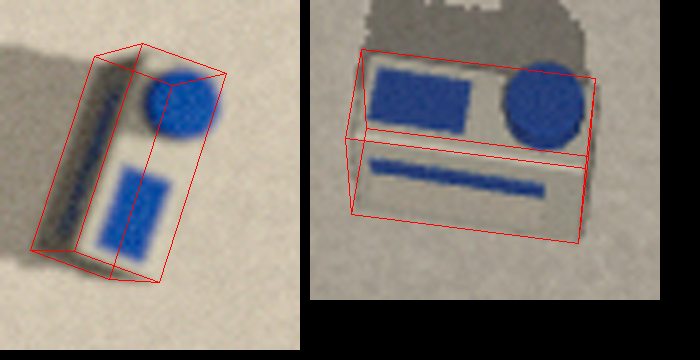

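Both overlays fit. Blue is at (0.488, -0.267) with yaw -19.2°, and the ledge is at (0.526, 0.266) with yaw 2.2°. First move: go above blue at TCP z 0.30, then turn -136° about the tool's z, which keeps joint 6 within its range.

```bash
python3 -m crank '[[41.5,-16,13,0,0,0,1],[41.5,-16,13,0,0,0,1],[41.5,-16,13,0,0,0,1],[41.5,-16,13,0,0,0,1],[41.5,-16,13,0,0,0,1],[41.5,-16,13,0,0,0,1],[41.5,-16,13,0,0,0,1],[41.5,-16,13,0,0,0,1]]' 40
python3 -m crank '[[0,0,0,0,0,-10,1],[0,0,0,0,0,-10,1],[0,0,0,0,0,-10,1],[0,0,0,0,0,-10,1],[0,0,0,0,0,-10,1],[0,0,0,0,0,-10,1],[0,0,0,0,0,-10,1],[0,0,0,0,0,-10,1]]'
python3 -m crank '[[0,0,0,0,0,-10,1],[0,0,0,0,0,-10,1],[0,0,0,0,0,-10,1],[0,0,0,0,0,-10,1],[0,0,0,0,0,-10,1],[0,0,0,0,0,-6,1],[0,0,0,0,0,0,1],[0,0,0,0,0,0,1]]'
cat >> h.py <<'E'
from scipy.spatial.transform import Rotation as Ro
def rel(x,y,z,yaw):
    s=get_state();q=s["orientation"];R=Ro.from_quat([q[1],q[2],q[3],q[0]])
    T=Ro.from_euler("z",yaw,degrees=True)*Ro.from_euler("x",180,degrees=True)
    print("clock",s["clock"],"shift mm",np.round(R.inv().apply(np.array([x,y,z])-s["tcp_pos"])*1000,1),"turn",np.round((R.inv()*T).as_rotvec(degrees=True),2),"q",np.round(s["joint_pos"],2),"F",np.round(s["wrist_force"],1),"gap",s["finger_gap"])
E
python3 -c "
from h import *
rel(.488,-.267,.195,160.8)
cv2.imwrite('pics/s1.png',read_camera('side'))"
```

```text
clock: 1.1
tcp_pos: [0.4891, -0.2663, 0.2999]
orientation: [-0.0, 0.977, 0.214, -0.0]
wrist_force: [1.3, -0.9, 0.2]
finger_gap: 0.0856
clock: 2.1
tcp_pos: [0.4882, -0.2674, 0.3002]
orientation: [-0.001, 0.609, 0.793, -0.0]
wrist_force: [-0.7, 0.9, 0.2]
finger_gap: 0.0852
clock: 3.1
tcp_pos: [0.4883, -0.2675, 0.3005]
orientation: [-0.0, 0.169, 0.986, 0.0]
wrist_force: [0.2, -0.1, -0.4]
finger_gap: 0.0854
clock 3.1 shift mm [  0.4   0.4 105.5] turn [ 0.   -0.02 -0.22] q [-0.65  0.33 -0.19  1.05 -0.   -0.31] F [ 0.2 -0.1 -0.4] gap 0.08543005364727595
```

View pics/s1.png

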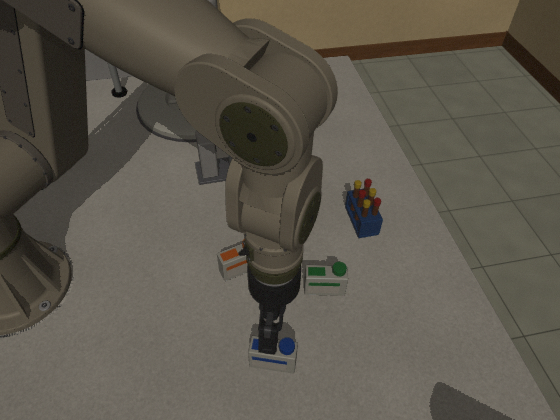

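The gripper is centred over the blue cartridge around (272,340), with its jaws across the width. Next I descend and grip.

```bash
python3 -m crank '[[0,0,20,0,0,0,1],[0,0,20,0,0,0,1],[0,0,20,0,0,0,1],[0,0,15,0,0,0,1],[0,0,15,0,0,0,1],[0,0,15,0,0,0,1],[0,0,0,0,0,0,1],[0,0,0,0,0,0,1]]' 40
python3 -m crank '[[0,0,0,0,0,0,0.6],[0,0,0,0,0,0,0.5],[0,0,0,0,0,0,0.3],[0,0,0,0,0,0,0.2],[0,0,0,0,0,0,0.1],[0,0,0,0,0,0,0],[0,0,0,0,0,0,0],[0,0,0,0,0,0,0]]' 40
python3 -c "
from h import *
rel(.488,-.267,.195,160.8)
cv2.imwrite('pics/s2.png',read_camera('side')[200:400,150:420].repeat(2,0).repeat(2,1))"
```

```text
clock: 4.15
tcp_pos: [0.4885, -0.2677, 0.196]
orientation: [0.0, 0.168, 0.986, -0.0]
wrist_force: [-0.2, 0.2, 0.5]
finger_gap: 0.0853
clock: 5.15
tcp_pos: [0.4885, -0.2677, 0.1962]
orientation: [0.0, 0.168, 0.986, -0.0]
wrist_force: [0.2, -0.4, 4.9]
finger_gap: 0.0338
clock 5.15 shift mm [0.7 0.5 1.2] turn [-0.03  0.05 -0.12] q [-0.65  0.43 -0.33  0.81 -0.   -0.31] F [ 0.2 -0.4  4.9] gap 0.03383724967353777
```

View pics/s2.png

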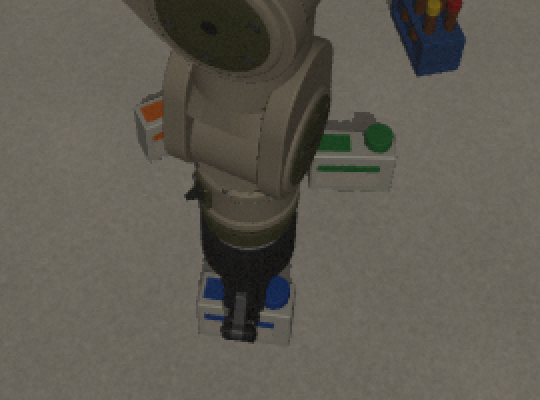

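Gripped: the gap is 33.8 mm, matching the cartridge's width. Lifting.

```bash
python3 -m crank '[[0,0,-5,0,0,0,0],[0,0,-15,0,0,0,0],[0,0,-20,0,0,0,0],[0,0,-25,0,0,0,0],[0,0,-25,0,0,0,0],[0,0,-25,0,0,0,0],[0,0,-25,0,0,0,0],[0,0,0,0,0,0,0]]' 60
python3 -c "
from h import *
rel(.526,.266,.336,160.8)
cv2.imwrite('pics/s3.png',read_camera('side')[150:400,150:420].repeat(2,0).repeat(2,1))"
```

```text
clock: 6.2
tcp_pos: [0.4889, -0.2679, 0.3381]
orientation: [0.002, 0.168, 0.986, -0.001]
wrist_force: [-0.1, -0.2, -2.4]
finger_gap: 0.0337
clock 6.2 shift mm [141.6 516.1   0.8] turn [-0.08  0.25 -0.11] q [-0.65  0.31 -0.13  1.13 -0.   -0.31] F [-0.1 -0.2 -2.4] gap 0.03372641812149879
```

View pics/s3.png

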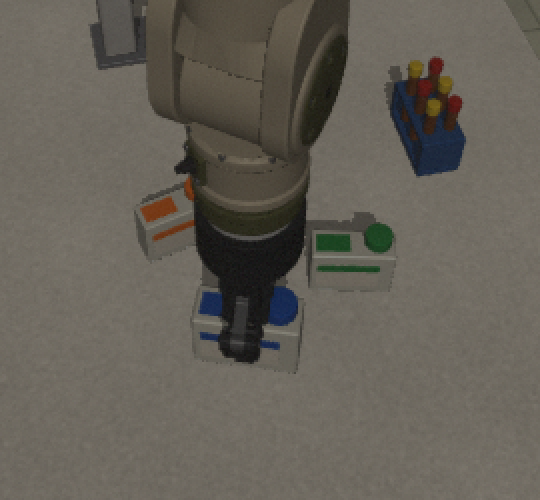

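The cartridge is held level and clear of the table. Next I carry it across to above the ledge.

```bash
python3 -m crank '[[5,18,0,0,0,0,0],[10,37,0,0,0,0,0],[10,37,0,0,0,0,0],[10,37,0,0,0,0,0],[10,37,0,0,0,0,0],[10,37,0,0,0,0,0],[10,37,0,0,0,0,0],[10,37,0,0,0,0,0]]' 60
python3 -m crank '[[10,37,0,0,0,0,0],[10,37,0,0,0,0,0],[10,37,0,0,0,0,0],[10,37,0,0,0,0,0],[10,37,0,0,0,0,0],[10,37,0,0,0,0,0],[6,17,0,0,0,0,0],[0,0,0,0,0,0,0]]'
python3 -m crank '[[0,0,0,0,0,-5,0],[0,0,0,0,0,-5,0],[0,0,0,0,0,-5,0],[0,0,0,0,0,-3.5,0],[0,0,0,0,0,-3,0],[0,0,0,0,0,0,0],[0,0,0,0,0,0,0],[0,0,0,0,0,0,0]]'
python3 -c "
from h import *
rel(.526,.266,.2762,182.2)
for n in('side','top'):cv2.imwrite('pics/%s4.png'%n,read_camera(n))
"
```

```text
clock: 7.25
tcp_pos: [0.5081, 0.0209, 0.3343]
orientation: [-0.001, 0.167, 0.986, 0.0]
wrist_force: [1.4, 0.5, -1.7]
finger_gap: 0.0335
clock: 8.25
tcp_pos: [0.525, 0.2672, 0.3345]
orientation: [-0.001, 0.167, 0.986, -0.001]
wrist_force: [-0.3, -0.2, -2.0]
finger_gap: 0.0337
clock: 9.25
tcp_pos: [0.5259, 0.2658, 0.3356]
orientation: [-0.0, -0.019, 1.0, -0.0]
wrist_force: [-0.2, -1.2, -1.6]
finger_gap: 0.0334
clock 9.25 shift mm [-0.1  0.3 59.4] turn [-0.01 -0.01 -0.07] q [ 0.33  0.37 -0.05  1.16 -0.    0.29] F [-0.2 -1.2 -1.6] gap 0.03338714218434352
```

View pics/side4.png

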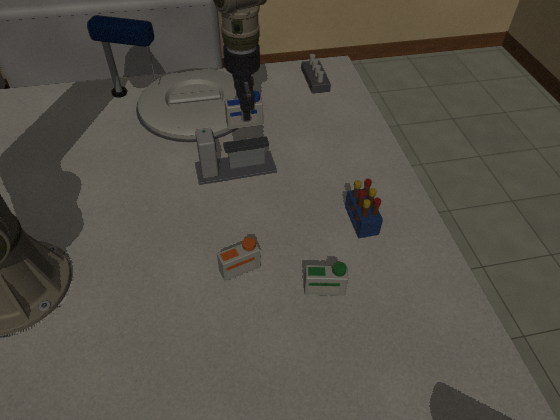

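View pics/top4.png

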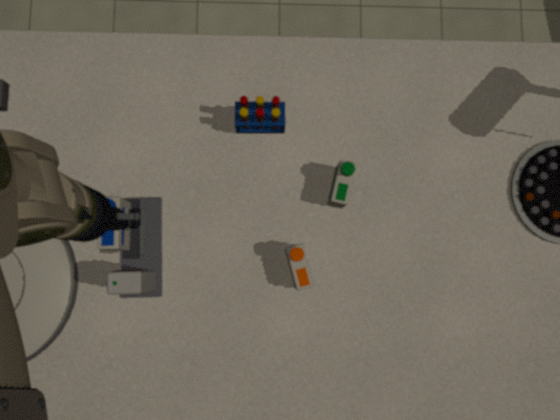

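The cartridge hangs over the ledge, around (243,112) in the side view and (114,225) in the top view. The bystanders haven't moved. I'll check its expected outline against the ledge.

```bash
cat > ov.py <<'E'
from h import *
import sys
tag,z=sys.argv[1],float(sys.argv[2])
x,y,w=.5262,.2658,np.radians(2.2);outs=[]
for n,cr in(("top",(80,175,185,300)),("side",(190,75,290,190))):
    k=3.6;W=cv2.imread(f"pics/{n}{tag}.png")[cr[1]:cr[3],cr[0]:cr[2]];im=np.clip(cv2.resize(W,None,fx=k,fy=k,interpolation=2)*1.6,0,255).astype(np.uint8)
    draw(im,n,box(x,y,w,-.055,.055,-.014,.014,.068,.08),cr,k,(0,0,255))
    draw(im,n,box(x,y,w,-.042,.042,-.017,.017,z,z+.062),cr,k,(0,255,0));outs.append(im)
c=np.zeros((460,760,3),np.uint8)
for im,o in zip(outs,(0,390)):c[:im.shape[0],o:o+im.shape[1]]=im
cv2.imwrite(f"pics/ov{tag}.png",c)
E
python3 ov.py 4 .1394
```

```text
(no output)
```

View pics/ov4.png

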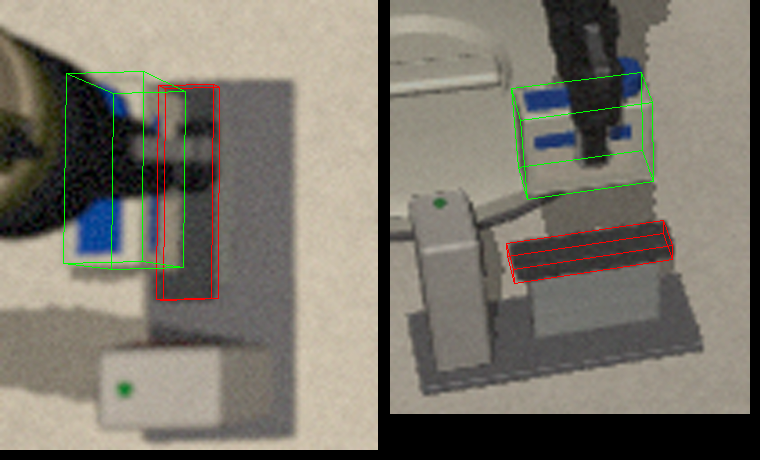

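The cartridge matches its predicted outline in both views. Lowering, with small steps at the end.

```bash
python3 -m crank '[[0,0,8,0,0,0,0],[0,0,10,0,0,0,0],[0,0,10,0,0,0,0],[0,0,10,0,0,0,0],[0,0,10,0,0,0,0],[0,0,5,0,0,0,0],[0,0,0,0,0,0,0],[0,0,0,0,0,0,0]]'
python3 -m crank '[[0,0,1,0,0,0,0],[0,0,1,0,0,0,0],[0,0,1,0,0,0,0],[0,0,0.5,0,0,0,0],[0,0,0.5,0,0,0,0],[0,0,0,0,0,0,0],[0,0,0,0,0,0,0],[0,0,0,0,0,0,0]]'
python3 -c "
from h import *
rel(.526,.266,.2762,182.2)"
```

```text
clock: 10.35
tcp_pos: [0.5261, 0.2661, 0.283]
orientation: [0.0, -0.019, 1.0, 0.0]
wrist_force: [0.1, -0.1, -2.6]
finger_gap: 0.0332
clock: 11.35
tcp_pos: [0.526, 0.266, 0.2787]
orientation: [0.0, -0.019, 1.0, -0.0]
wrist_force: [-0.4, 0.0, -2.3]
finger_gap: 0.0335
clock 11.35 shift mm [-0.  -0.   2.5] turn [-0.01  0.   -0.02] q [ 0.33  0.41 -0.14  1.03 -0.    0.29] F [-0.4  0.  -2.3] gap 0.03350760943813313
```

```bash
python3 -m crank '[[0,0,0.5,0,0,0,0],[0,0,0.5,0,0,0,0],[0,0,0.5,0,0,0,0],[0,0,0.4,0,0,0,0],[0,0,0,0,0,0,0],[0,0,0,0,0,0,0],[0,0,0,0,0,0,0],[0,0,0,0,0,0,0]]'
python3 -m crank '[[0,0,0.3,0,0,0,0],[0,0,0,0,0,0,0],[0,0,0.3,0,0,0,0],[0,0,0,0,0,0,0],[0,0,0,0,0,0,0],[0,0,0,0,0,0,0],[0,0,0,0,0,0,0],[0,0,0,0,0,0,0]]'
python3 -c "
from h import *
rel(.526,.266,.2762,182.2)
for n in('side','top'):cv2.imwrite('pics/%s5.png'%n,read_camera(n))
"; python3 ov.py 5 .08
```

```text
clock: 12.35
tcp_pos: [0.526, 0.266, 0.2768]
orientation: [0.0, -0.019, 1.0, -0.0]
wrist_force: [-0.1, 0.2, -2.6]
finger_gap: 0.0333
clock: 13.35
tcp_pos: [0.526, 0.266, 0.2763]
orientation: [0.0, -0.019, 1.0, -0.0]
wrist_force: [-0.5, -0.7, 0.4]
finger_gap: 0.033
clock 13.35 shift mm [-0.  -0.   0.1] turn [-0.    0.01 -0.02] q [ 0.33  0.41 -0.14  1.02 -0.    0.29] F [-0.5 -0.7  0.4] gap 0.033033836767505
```

View pics/ov5.png

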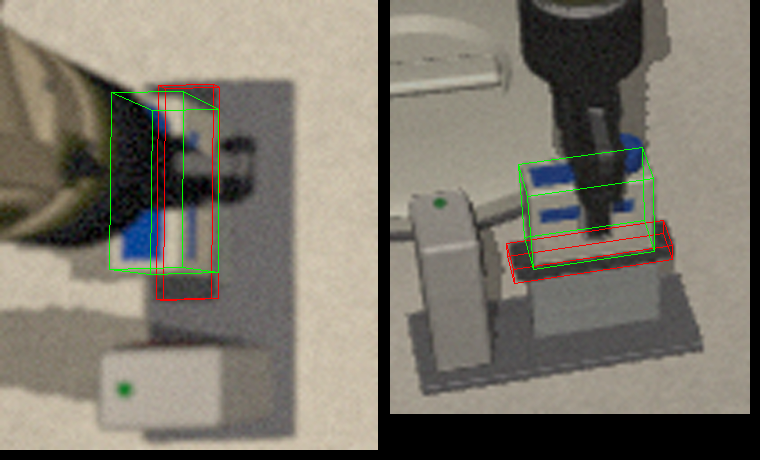

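The force rose by 3 N, so the cartridge is touching, and both views show it seated at ledge height. Releasing.

```bash
python3 -m crank '[[0,0,0.2,0,0,0,0],[0,0,0,0,0,0,0.42],[0,0,0,0,0,0,0.46],[0,0,0,0,0,0,0.5],[0,0,0,0,0,0,0.6],[0,0,0,0,0,0,0.8],[0,0,0,0,0,0,1],[0,0,0,0,0,0,1]]' 20
python3 -m crank '[[0,0,0,0,0,0,1],[0,0,0,0,0,0,1],[0,0,-5,0,0,0,1],[0,0,-10,0,0,0,1],[0,0,-15,0,0,0,1],[0,0,-20,0,0,0,1],[0,0,-25,0,0,0,1],[0,0,-25,0,0,0,1]]'
python3 -m crank '[[0,0,-30,0,0,0,1],[0,0,-30,0,0,0,1],[0,0,0,0,0,0,1],[0,0,0,0,0,0,1],[0,0,0,0,0,0,1],[0,0,0,0,0,0,1],[0,0,0,0,0,0,1],[0,0,0,0,0,0,1]]'
python3 -c "
from h import *
for n in('side','top'):cv2.imwrite('pics/%s6.png'%n,read_camera(n))
"; python3 ov.py 6 .08
```

```text
clock: 14.45
tcp_pos: [0.526, 0.266, 0.276]
orientation: [0.0, -0.019, 1.0, -0.0]
wrist_force: [0.8, 1.1, 0.2]
finger_gap: 0.0853
clock: 15.45
tcp_pos: [0.5259, 0.2661, 0.378]
orientation: [0.001, -0.019, 1.0, 0.0]
wrist_force: [-0.0, 0.2, -1.0]
finger_gap: 0.0853
clock: 16.45
tcp_pos: [0.526, 0.2661, 0.4357]
orientation: [-0.0, -0.019, 1.0, -0.0]
wrist_force: [-0.4, -0.4, 0.4]
finger_gap: 0.0853
```

View pics/ov6.png

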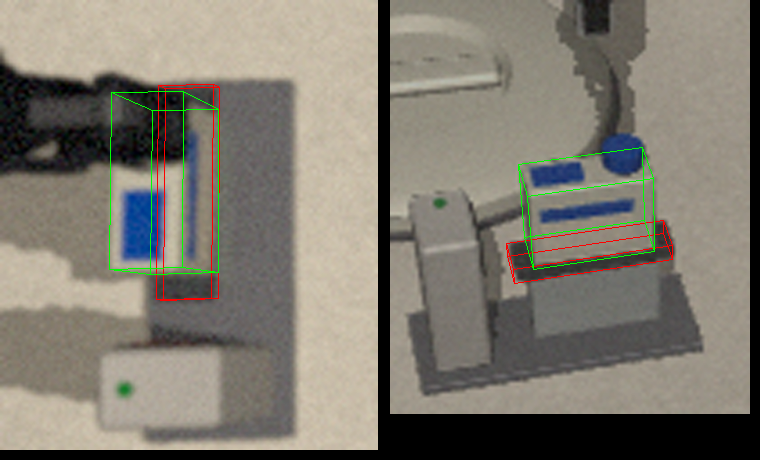

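View pics/side6.png

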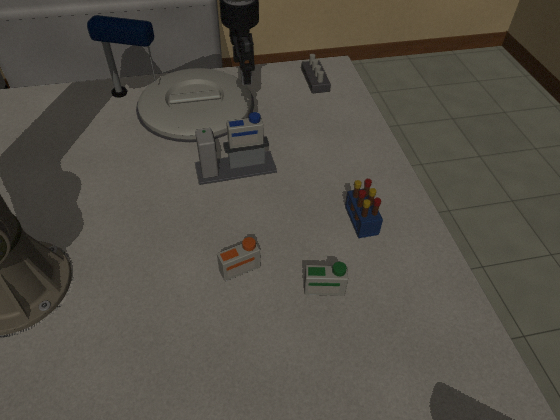

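The blue cartridge stands upright on the ledge around (246,132), matching the centred outline. The gripper is well clear, and green and orange haven't moved. Handing in.

```bash
python3 -c "
from workcell import *
print(hand_in())"
```

```text
the job is handed in; nothing more can be done
None
```

The blue-capped cartridge is standing upright on the ledge, released, and the job is handed in; `hand_in()` gives no verdict. I gripped it across its 34 mm width and carried it above the other cartridges. I then lowered it in sub-millimetre steps until the wrist force rose by about 3 N, released it, and raised the gripper about 16 cm.

- **Placement:** in both camera views the cartridge matches its predicted outline, centred on the ledge and in line with it, to within a few millimetres. In the top view, the ledge's left edge could be 1–2 mm further left than I modelled because of a shadow. That is well inside the 12 mm tolerance.
- **Yaw estimates:** early readings of the ledge's direction disagreed slightly, about 2.5° from the top camera and 1.3° from the side camera. I used 2.2°, and the limit is 12°.
- **Bystanders and clearance:** green and orange look unmoved in the pictures. The gripper was touching nothing, and the clock read about 16.5 s of the 32 s allowed.

No check failed.

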